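# Load a vial rack past the spring gate of a sampler

## Robot

A 6-joint arm with a two-finger parallel gripper is mounted at the origin on the work surface. World frame = base frame: x ahead of the robot, y to its left, z up, the work surface at z = 0. Lengths are in mm, angles in rad, forces in N, time in s.
With the tool pointing down it reaches from about 275 to 1000 mm from the base axis. Payload 8.4 kg.
Tool frame: the origin (TCP) lies between the finger pads; the fingertips stand r.finger_overhang ahead of it and the grasp point (between the pads) is the TCP (r.finger_overhang is the distance from the TCP to the fingertips, in mm); z points along the fingers, y is the line along which they close (so a half turn about z gives the same grasp; the last joint's range is limited). The gripper opens to 85 mm and grips with 20 to 120 N. Pads are 22 mm wide; open, the fingers measure 114 mm over their backs; the gripper's body (76 mm by 85 mm) begins 54 mm behind the grasp point. The pads swing forward as they close: fully open they stand 13 mm farther back than shut.
Start: joints at [-1.279, 0.353, 1.633, -0, 1.155, -0.002], TCP at [180.993, -598.222, 250.281] pointing down, gripper open.
Joint ranges: [-2.63, 2.63], [-0.92, 2.1], [0.06, 2.66], [-1.3, 4.44], [0, 2.69], [-3.02, 3.02]. Speed limits (rad/s): [2.22, 2.22, 2.79, 3.14, 3.14, 3.14].

## Interface

Orientations are given as [roll, pitch, yaw] about the fixed x, y, z axes, in that order (R = Rz(yaw) Ry(pitch) Rx(roll)).
In Python, from rig import r, cams, sign_off gives the robot as it stands.
- The arm moves only by the shell command python3 -m crank 'ROWS' [FORCE]. ROWS is JSON, a list of rows, each a list of 7 numbers: the shift along the tool's x, y, z in m, then the turn, a rotation vector about the tool's x, y, z in rad, then the closure, from 0 (fully open) to 1 (shut). In form: [[dx, dy, dz, ax, ay, az, gripper], ...]. A call has 1 to 5 rows; each row is the pose to reach, as a shift and turn from the pose commanded when the call began, along the tool's axes at that moment; what a row does not reach only later rows make up. A row lasts 1/10 s, in which the tool goes at most 50 mm and 8.59 degrees, less where a joint would pass 70% of its speed; a pose out of reach is approached as far as the arm can. A call with a gripper value outside its range is refused whole. The fingers move at their own pace and stop on an object; FORCE is the grip in N (left out, the last holds). Time passes only in rows, so rows that repeat a pose let the fingers close. It gives the time, the measured TCP pose, the force, the opening and the grip force at its end, in the units of the state.
- r.sense(): the state, without advancing time (a new reading comes with each control period).
- cams.grab_frame(name): name is "scene" or "side" or "wrist"; returns a dict with "image" (420x560x3 uint8, red, green, blue), "fx", "fy", "cx", "cy" (pixels), "position" and "orientation" of the camera in the world. Camera axes: x right, y down, z forward; pixel columns grow to the right and rows downward; lengths in mm; the calibration is good to about 2 mm. A picture is of the moment at which its call begins. There is no depth.
- sign_off(): hands the job in; it is judged then, once.
The state is a dict: "clock": time; "qpos": joint angles; "qvel": joint speeds; "joint_efforts": joint torques, N m; "eef_pos": TCP position; "tcp_rot": TCP orientation; "contact_force": force on the tool from outside, world axes, zero at the start; "wrist_torque": the same for the moment, N m; "opening": opening from 0.0 (shut) to 1.0 (fully open); "grasp_force": force on a finger pad.
Only numpy, scipy, OpenCV 4.12 (cv2) and the standard library are available. Lean on these libraries where they do the work, as an engineer would, in place of code of your own. Each camera call takes 0.05 s, during which the arm holds its last target. There are 200 camera calls.

## Task

The vial rack stands in the loading lane of the bench sampler, short of the spring gate. Hook the gate open with one fingertip, swinging it back towards the rack until it lies along the side of the lane, and hold it there while you push the rack along the lane past it; push the rack fully home against the end stop, then come away, touching nothing, so that the gate springs shut behind it. Only slide the rack: do not lift or tip it, do not ram it into the gate, and leave the glassware around the sampler where it stands.

Things in the scene. Friction and masses are not known exactly. Their poses are not given: they have to be found in the camera images.
- sampler: Fixed sampler with its loading lane. Origin on the bench, on the lane's centre line, under the shut gate. y: direction of travel (the rack goes from -y to +y), x: across the lane to the hinge side, away from the robot. Floor plate 6 mm thick, x -48..102, y -250..125 mm. White housing from y = 160 mm on, 160 high (213 with the arm on its roof).
- lane_floor (a point): On the lane's floor (6 mm above the bench), centre line, 120 mm before the gate line (sampler y = -120). Guide walls: inner faces at sampler x = -35 and +35 mm, 5 thick, tops 16 mm above the bench, from y -220 to 60, flared at the mouth. Outside the hinge-side wall the plate is bare (x 40..68): a finger can run there, between rack and opened gate.
- end_stop (a point): Middle of the end stop's face at the end of the lane: sampler x = 0, y = 53 mm, 17 mm above the bench; the stop is an aluminium bar 80 mm wide, top 28 mm above the bench. Outside the hinge-side wall the way is free past it up to the housing.
- gate_hinge (a point): Axis of the gate's upright hinge pin (10 mm diameter, top 63 mm above the bench), at x = 75, y = 0 mm of the sampler; this point is 38 mm above the bench.
- gate (a joint): Gate angle, rad. 0: shut on its stop, straight across the lane from the hinge to sampler -x. It opens only towards -y, against the coming rack; pi/2: along the lane beside the hinge-side wall, free edge to -y; limit 1.92. A light spring shuts it (0.03 N m at 0, 0.08 at pi/2); it never stays open. To let it swing, the rack's front must be 100 mm or more before the gate line.
- gate_edge (a point): Middle of the gate's free edge, 95 mm from the hinge axis, 38 mm above the bench. The leaf is a black plastic plate 4 mm thick, from 18 to 54 mm above the bench, clear of the guide walls; its free edge is a rounded bead 7 mm thick.
- rack_mid (a point): Centre of the white vial rack's block, 17 mm above its underside; axes as the sampler's. Block 66 mm across the lane (x), 44 along it (y), 34 high; six capped vials fixed in it reach 55 mm above its underside, 3 mm inside its faces. 0.11 to 0.22 kg, on the 6 mm floor plate, 2 mm to spare at each wall. Home at the end stop, this point is at y = 31 mm of the sampler.
- vial_near: Spare capped glass vial, 16 mm diameter, 49 high, standing on the bench on the robot's side of the lane; origin at the centre of its foot. Leave it alone.
- vial_far: Spare capped glass vial, 16 mm diameter, 49 high, standing on the bench beyond the hinge side of the sampler's plate; origin at the centre of its foot. Leave it alone.
- dropper: Amber dropper bottle, 38 mm diameter, 84 high, standing on the bench on the robot's side of the lane; origin at the centre of its foot. Leave it alone.
- beaker: Glass beaker, 68 mm diameter, 90 high, beyond the lane; origin at the centre of its foot. Leave it alone.
- flask: Conical glass flask, 72 mm diameter at the foot, 102 high, beyond the lane; origin at the centre of its foot. Leave it alone.
- reagent: Stoppered glass reagent bottle, 62 mm diameter, 120 high, at the right; origin at the centre of its foot. Leave it alone.
- vinegar: Tall clear bottle with a cap, 66 mm diameter, 220 high, at the right; origin at the centre of its foot. Leave it alone.
- spoon: Steel spoon 170 mm long lying on the bench at the right; origin at its middle. Leave it alone.
There are look-alikes about, which are no part of the job. Of the things like the part that bears rack_mid, leave any that is pink; of the rest the larger one is meant.

How it is judged:
By the outcome, as a careful person would: the job done as asked, in the order asked, and still so for the second after the job is handed in, with the robot touching nothing.
It also fails if it takes over 54 s, if anything falls off the work surface, if the arm or the gripper's body presses on something with over 40 N, if the wrist force passes 120 N, or if a joint passes its speed limit or range.

## Working session

There is one attempt and no reset: what is moved stays moved. The work goes in short steps, Python scripts to look and compute and a shell command to move; the robot and the scene stay as the last step left them, time stands still between calls to the robot, and variables do not carry over. Pictures are saved under pics/ and viewed, at most 10 in all, crops included, and the job is handed in when it is done.

```bash
mkdir -p pics; python3 - <<'E'
from rig import r,cams
import cv2,numpy as np,pickle
print(r.sense(), r.finger_overhang)
d={}
for n in ["scene","side","wrist"]:
    f=cams.grab_frame(n); d[n]=f
    print(n,{k:np.round(v,3) for k,v in f.items() if k!="image"})
    cv2.imwrite(f"pics/{n}0.png",f["image"][:,:,::-1])
pickle.dump(d,open("f0.pkl","wb"))
E
ls
```

```text
{'clock': 0.0, 'qpos': array([-1.27938749e+00,  3.53657225e-01,  1.63411548e+00, -1.91165025e-06,
        1.15521168e+00, -2.43884321e-03]), 'qvel': array([0.00019355, 0.00029424, 0.00085902, 0.00107734, 0.00037429,
       0.00027914]), 'joint_efforts': array([ 1.48252697e-03, -6.05236745e+01, -3.42061651e+01,  3.04226496e-04,
        9.41013219e-03, -1.98050736e-05]), 'eef_pos': array([ 180.87208639, -597.79300978,  249.56397896]), 'tcp_rot': array([-3.14020092e+00, -1.64636120e-06,  2.93848451e-01]), 'contact_force': array([-0.26561176,  0.5735869 , -0.28038394]), 'wrist_torque': array([ 0.01692825, -0.00722789,  0.01212078]), 'grasp_force': 0.0, 'opening': 0.999696743828044} 19.0
scene {'fx': np.float64(509.207), 'fy': np.float64(509.207), 'cx': np.float64(276.582), 'cy': np.float64(209.447), 'position': array([1326.971,  -26.838, 1152.72 ]), 'orientation': array([-2.533, -0.006,  1.714])}
side {'fx': np.float64(434.745), 'fy': np.float64(434.745), 'cx': np.float64(283.061), 'cy': np.float64(202.751), 'position': array([297.365, 585.706, 757.527]), 'orientation': array([-2.284, -0.006, -2.796])}
wrist {'fx': np.float64(330.485), 'fy': np.float64(330.485), 'cx': np.float64(279.147), 'cy': np.float64(213.833), 'position': array([ 247.002, -576.599,  372.64 ]), 'orientation': array([ 2.862e+00,  2.000e-03, -1.277e+00])}
f0.pkl
pics
```

View pics/scene0.png

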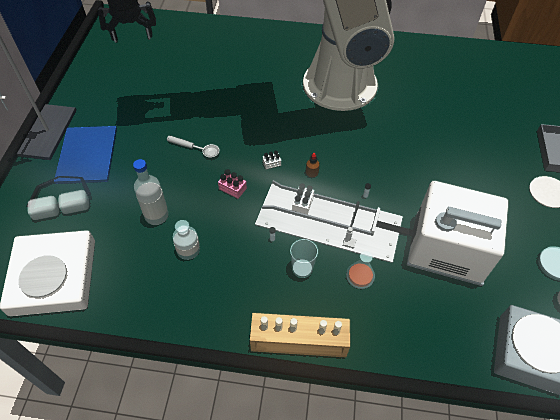

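View pics/side0.png

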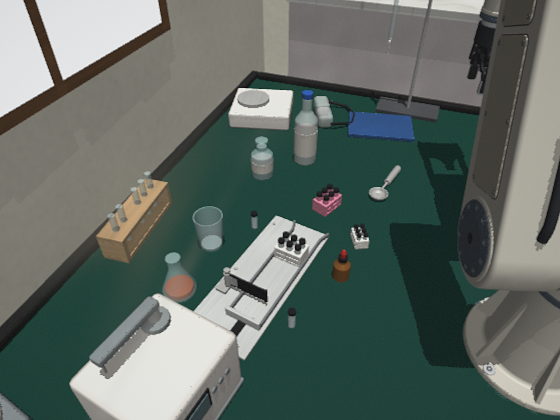

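The scene view shows the lane from (265,205) to (400,240), the rack at (302,200), the gate at (365,218) and the housing at (455,230). The pink rack at (232,184) and the small rack at (272,160) are look-alikes. Next I'll crop the views for pixel positions.

```bash
python3 - <<'E'
import cv2,pickle
d=pickle.load(open("f0.pkl","rb"))
a=d["scene"]["image"][140:290,230:430,::-1]
cv2.imwrite("pics/sc.png",cv2.resize(a,None,fx=4,fy=4,interpolation=cv2.INTER_CUBIC))
a=d["side"]["image"][205:355,190:390,::-1]
cv2.imwrite("pics/si.png",cv2.resize(a,None,fx=4,fy=4,interpolation=cv2.INTER_CUBIC))
E
```

```text
(no output)
```

View pics/sc.png

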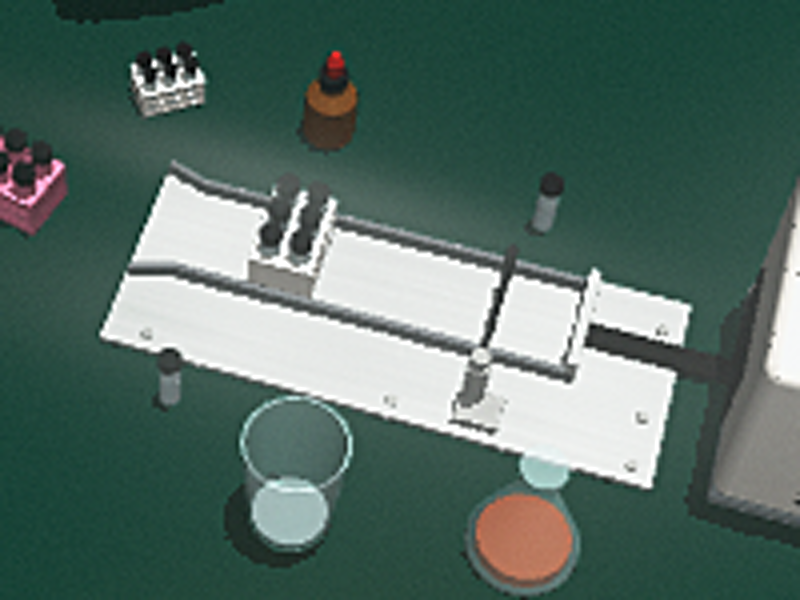

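View pics/si.png

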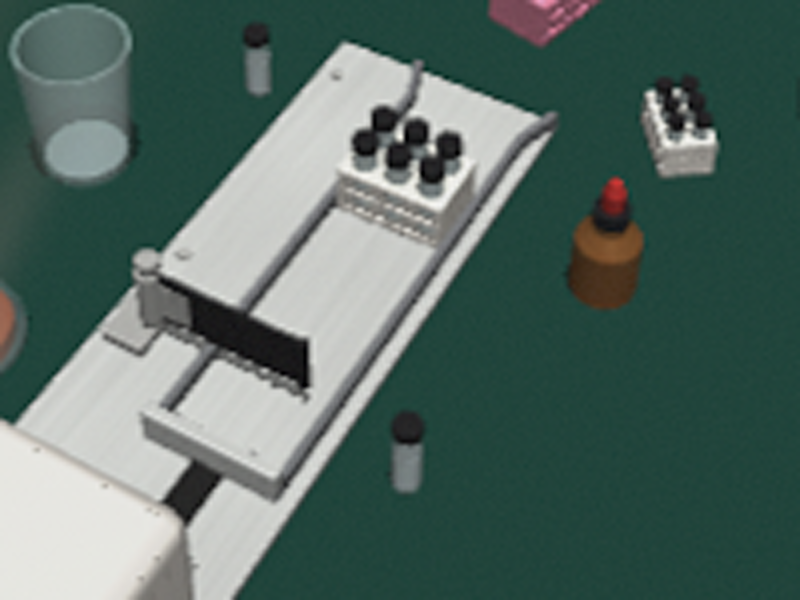

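```bash
cat >geo.py <<'E'
import numpy as np
from scipy.spatial.transform import Rotation as R
def ray(f,u,v,z):
    d=R.from_euler('xyz',f["orientation"]).apply([(u-f["cx"])/f["fx"],(v-f["cy"])/f["fy"],1.])
    p=np.array(f["position"]); return (p+d*(z-p[2])/d[2])
def fit(S,W):
    S=np.array(S,float);W=np.array(W)[:,:2]; s=S-S.mean(0);w=W-W.mean(0)
    th=np.arctan2((s[:,0]*w[:,1]-s[:,1]*w[:,0]).sum(),(s*w).sum())
    M=np.array([[np.cos(th),-np.sin(th)],[np.sin(th),np.cos(th)]])
    return th,M,W.mean(0)-M@S.mean(0)
E
python3 - <<'E'
from geo import *
import pickle
np.set_printoptions(precision=1,suppress=True)
d=pickle.load(open("f0.pkl","rb"))
sc=lambda u,v,z: ray(d["scene"],(u+.5)/4-.5+230,(v+.5)/4-.5+140,z)
si=lambda u,v,z: ray(d["side"],(u+.5)/4-.5+190,(v+.5)/4-.5+205,z)
S=[(-48,-250),(102,-250),(102,125),(-48,125)]
W=[sc(165,172,6),sc(100,335,6),sc(652,487,6),sc(690,305,6)]
th,M,t=fit(S,W)
print("th",th,"t",t,[ (M@s+t-w[:2]) for s,w in zip(S,W)])
inv=lambda p:M.T@(np.array(p)[:2]-t)
for n,p in dict(hinge_sc=sc(482,354,63),hinge_si=si(147,256,63),edge_sc=sc(513,247,54),edge_si=si(311,343,54),
 corner_si=si(345,42,6),rackF_hinge=si(338,175,40),rackF_near=si(437,210,40),rack_backnear=si(475,165,40),rackfoot_fh_sc=sc(315,297,6),rackfoot_bh_sc=sc(250,288,6),
 racktop_fh=sc(322,270,40),
 stop_near_si=si(278,478,28),stop_far_si=si(143,412,28),vnear=sc(543,230,0),vnear_si=si(406,485,0),vfar=sc(170,402,0),dropper=sc(330,135,0),beaker=sc(290,520,0),flask=sc(523,545,0)).items(): print(n,p,inv(p))
for s in [(0,0),(75,0),(-20,0),(54,-90),(0,-120)]: print(s,M@s+t)
E
```

```text
th -0.1647117870935426 t [531.7  76.6] [array([-1.9,  1.2]), array([ 2.3, -0.8]), array([ 0.7, -0.6]), array([-1.1,  0.2])]
hinge_sc [604.3  64.8  63. ] [73.6  0.3]
hinge_si [605.1  66.1  63. ] [74.1  1.7]
edge_sc [510.5  80.9  54. ] [-21.6   0.7]
edge_si [507.4  82.6  54. ] [-24.9   2. ]
corner_si [ 588.3 -181.4    6. ] [  98.1 -245.3]
rackF_hinge [540.  -41.7  40. ] [  27.6 -115.3]
rackF_near [479.5 -35.9  40. ] [ -33.  -119.5]
rack_backnear [469.9 -75.6  40. ] [ -36.  -160.3]
rackfoot_fh_sc [536.9 -46.    6. ] [  25.2 -120.1]
rackfoot_bh_sc [536.  -90.9   6. ] [  31.7 -164.5]
racktop_fh [537.9 -43.2  40. ] [  25.8 -117.2]
stop_near_si [500.7 145.1  28. ] [-41.8  62.4]
stop_far_si [578.6 132.8  28. ] [37.1 63.1]
vnear [452.5 106.3   0. ] [-83.   16.3]
vnear_si [446.6 109.9   0. ] [-89.4  18.9]
vfar [ 630.6 -132.1    0. ] [ 131.8 -189.7]
dropper [389.4 -50.6   0. ] [-119.5 -148.9]
beaker [706.5 -43.4   0. ] [192.1 -89.7]
flask [702.7 104.6   0. ] [164.1  55.6]
(0, 0) [531.7  76.6]
(75, 0) [605.7  64.3]
(-20, 0) [512.   79.9]
(54, -90) [570.2 -21. ]
(0, -120) [512.  -41.8]
```

The fit agrees with the known sizes to about 2 mm: sampler yaw is -0.165 and its origin is at (532, 77). The hinge and gate edge check out, and the rack front is at y ≈ -118.

**Plan:**
- Finger A (tool +y) goes behind the gate's +y face, and finger B stays in front of it.
- A swings the gate open. B goes round by the bare strip to the rear of the rack.
- The tool turns while B pushes the rack.

```bash
cat >plan.py <<'E'
from geo import *
import sys,json
from rig import r
TH=-0.165; M=R.from_euler('z',TH).as_matrix()[:2,:2]; T=np.array([531.7,76.6])
def tcp(A,phi,s=100):   # finger A centre (sampler), phi: direction B->A deg
    p=np.radians(phi); return np.array(A)-s/2*np.array([np.cos(p),np.sin(p)])
def rel(c,phi,z,pos=None,rot=None):
    st=r.sense(); pos=st["eef_pos"] if pos is None else pos
    Rc=R.from_euler('xyz',st["tcp_rot"] if rot is None else rot)
    w=np.r_[M@c+T,z]; yaw=np.radians(phi)+TH+np.pi/2
    Rt=R.from_euler('xyz',[np.pi,0,yaw])
    return np.r_[np.round(Rc.inv().apply(w-pos)/1000,3),np.round((Rc.inv()*Rt).as_rotvec(),2)],w,Rt.as_euler('xyz')
def chain(wps,n=1):      # wps: (A,phi,s,z); groups of n rows per call, each group relative to its start
    pos=rot=None
    for i,(A,phi,s,z) in enumerate(wps):
        o,w,e=rel(tcp(A,phi,s),phi,z,pos,rot); print(A,phi,s,z,o.tolist(),"world",w.round())
        if (i+1)%n==0: pos,rot=w,e
def where(s=100):
    st=r.sense(); c=M.T@(st["eef_pos"][:2]-T); phi=st["tcp_rot"][2]-np.pi/2-TH
    d=s/2*np.array([np.cos(phi),np.sin(phi)])
    print("A",(c+d).round(1),"B",(c-d).round(1),"phi",np.degrees(phi).round(1),"z",st["eef_pos"][2].round(1),"F",st["contact_force"].round(1),"t",st["clock"],"op",round(st["opening"],2))
E
python3 - <<'E'
from plan import *
import pickle
d=pickle.load(open("f0.pkl","rb"))
print(ray(d["scene"],153,220,0),ray(d["side"],305,160,0),ray(d["scene"],187,256,0))
where()
st=r.sense();Rc=R.from_euler('xyz',st["tcp_rot"])
for w,yaw in [((340,-300,260),1.9)]:
    print(Rc.inv().apply(np.array(w)-st["eef_pos"]), yaw-st["tcp_rot"][2])
chain([((-10,20),120,100,250)])
E
```

```text
[ 614.73109569 -461.4785819     0.        ] [ 594.3396352  -447.47499817    0.        ] [ 710.48028797 -343.15353156    0.        ]
A [-213.1 -767.8] B [-257.4 -678.1] phi -63.7 z 249.7 F [ 0.4 -0.2 -0.5] t 0.15 op 1.0
[ 238.55028665 -239.05728945  -10.00373226] 1.6061520891386991
(-10, 20) 120 100 250 [0.534, -0.516, 0.0, -0.0, 0.0, 3.08] world [543.  51. 250.]
```

```bash
python3 -m crank '[[0.107,-0.103,0,0,0,-0.64,0],[0.107,-0.103,0,0,0,-0.64,0],[0.107,-0.103,0,0,0,-0.64,0],[0.107,-0.103,0,0,0,-0.64,0],[0.107,-0.103,0,0,0,-0.64,0]]'
python3 -m crank '[[0.147,-0.019,0,0,0,-0.64,0],[0.147,-0.019,0,0,0,-0.64,0],[0.147,-0.019,0,0,0,-0.64,0],[0.147,-0.019,0,0,0,-0.64,0],[0.147,-0.019,0,0,0,-0.64,0]]'
python3 -c "
from plan import *
where();chain([((-10,20),120,100,250)])"
```

```text
clock: 0.65
eef_pos: [254.3, -467.3, 250.4]
tcp_rot: [-3.141, -0.0, 0.942]
contact_force: [-1.7, -0.9, -0.4]
opening: 1.0
grasp_force: 0.0
clock: 1.15
eef_pos: [326.4, -337.7, 250.3]
tcp_rot: [-3.142, -0.0, 1.582]
contact_force: [1.0, -0.4, -0.0]
opening: 0.996
grasp_force: 0.0
A [ -85.2 -433.6] B [-183.6 -451.2] phi 10.1 z 250.3 F [ 1.  -0.4 -0. ] t 1.15 op 1.0
(-10, 20) 120 100 250 [0.386, 0.221, 0.0, 0.0, -0.0, -1.92] world [543.  51. 250.]
```

```bash
python3 -m crank '[[0.129,0.073,0,0,0,-0.64,0],[0.129,0.073,0,0,0,-0.64,0],[0.129,0.073,0,0,0,-0.64,0],[0.129,0.073,0,0,0,-0.64,0],[0.129,0.073,0,0,0,-0.64,0]]'
python3 -m crank '[[0.060,0.136,0,0,0,-0.64,0],[0.060,0.136,0,0,0,-0.64,0],[0.060,0.136,0,0,0,-0.64,0],[0.060,0.136,0,0,0,-0.64,0],[0.060,0.136,0,0,0,-0.64,0]]'
python3 -m crank '[[-0.033,0.145,0.1,0,0,-0.64,0],[-0.033,0.145,0.1,0,0,-0.64,0],[-0.033,0.145,0.1,0,0,-0.64,0],[-0.033,0.145,0.1,0,0,-0.64,0],[-0.033,0.145,0.1,0,0,-0.64,0]]'
python3 - <<'E'
from plan import *
from rig import cams
import cv2,pickle
where();chain([((-10,20),120,100,150)])
f=cams.grab_frame("wrist");g=cams.grab_frame("side")
pickle.dump((f,g),open("f1.pkl","wb"))
a=np.hstack([f["image"],g["image"]])[:,:,::-1]
cv2.imwrite("pics/w1.png",cv2.resize(a,(800,300),interpolation=cv2.INTER_AREA))
E
```

```text
clock: 1.65
eef_pos: [399.0, -208.3, 250.2]
tcp_rot: [-3.142, -0.0, 2.223]
contact_force: [-0.6, 0.4, -0.0]
opening: 0.998
grasp_force: 0.0
clock: 2.15
eef_pos: [471.7, -78.7, 250.1]
tcp_rot: [3.142, -0.0, 2.863]
contact_force: [-1.7, -0.3, -0.8]
opening: 1.001
grasp_force: 0.0
clock: 2.65
eef_pos: [543.9, 51.8, 147.5]
tcp_rot: [3.14, -0.003, -2.781]
contact_force: [-0.5, -0.2, 0.1]
opening: 0.994
grasp_force: 0.0
A [-9.  20.8] B [ 41.1 -65.8] phi -239.9 z 147.5 F [-0.5 -0.2  0.1] t 2.65 op 0.99
(-10, 20) 120 100 150 [0.001, -0.0, -0.002, 0.0, -0.0, 0.0] world [543.  51. 150.]
```

View pics/w1.png

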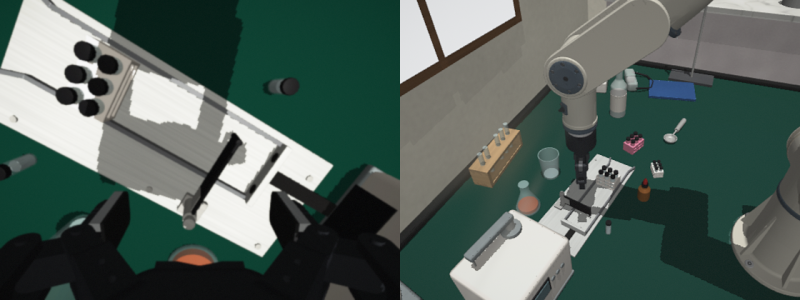

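The wrist view shows the gate from the hinge (190,222) to its free edge (238,137), the rack on the left, and finger A at the right on the housing side. I'll check the sampler fit against this closer view.

```bash
python3 - <<'E'
from plan import *
import pickle
np.set_printoptions(precision=1,suppress=True)
f,g=pickle.load(open("f1.pkl","rb"))
for n,u,v,z in [("hinge75,0",190,209,63),("hingepinside",190,222,55),("edge -20,0",238,135,54),("c -48,125",332,165,6),("c 102,125",265,257,6),("rack front near top",132,63,40),("rack front hinge top",105,118,40),("stop near -40,53?",270,132,28),("stop far 40,53",245,200,28)]:
    p=ray(f,u*1.4+.2,v*1.4+.2,z); print(n,p,M.T@(p[:2]-T))
E
```

```text
hinge75,0 [590.   61.1  63. ] [60.1 -5.8]
hingepinside [608.5  67.5  55. ] [77.2  3.6]
edge -20,0 [506.6  78.1  54. ] [-25.   -2.7]
c -48,125 [507.1 207.7   6. ] [-45.8 125.3]
c 102,125 [652.8 188.2   6. ] [101.1 130. ]
rack front near top [480.8 -36.2  40. ] [ -31.7 -119.6]
rack front hinge top [538.5 -46.8  40. ] [  27.  -120.6]
stop near -40,53? [495.3 114.1  28. ] [-42.  31.]
stop far 40,53 [576.3 121.1  28. ] [36.7 51.2]
```

```bash
python3 -m crank '[[0.0,0.001,0.04,0,0,0,0],[0.0,0.001,0.075,0,0,0,0],[0.0,0.001,0.078,0,0,0,0],[0.0,0.001,0.078,0,0,0,0]]'
python3 - <<'E'
from plan import *
from rig import cams
import cv2,pickle
where()
g=cams.grab_frame("side");f=cams.grab_frame("scene")
pickle.dump((f,g),open("f2.pkl","wb"))
a=np.hstack([cv2.resize(g["image"][225:345,190:290],(480,576),interpolation=cv2.INTER_CUBIC),cv2.resize(f["image"][180:260,335:375],(288,576),interpolation=cv2.INTER_CUBIC)])[:,:,::-1]
cv2.imwrite("pics/w2.png",a)
E
```

```text
clock: 3.15
eef_pos: [543.3, 49.8, 72.4]
tcp_rot: [3.141, -0.001, -2.791]
contact_force: [0.4, 0.1, 1.7]
opening: 1.003
grasp_force: 0.0
A [-8.8 19. ] B [ 40.5 -68. ] phi -240.5 z 72.4 F [0.4 0.1 1.7] t 3.15 op 1.0
```

View pics/w2.png

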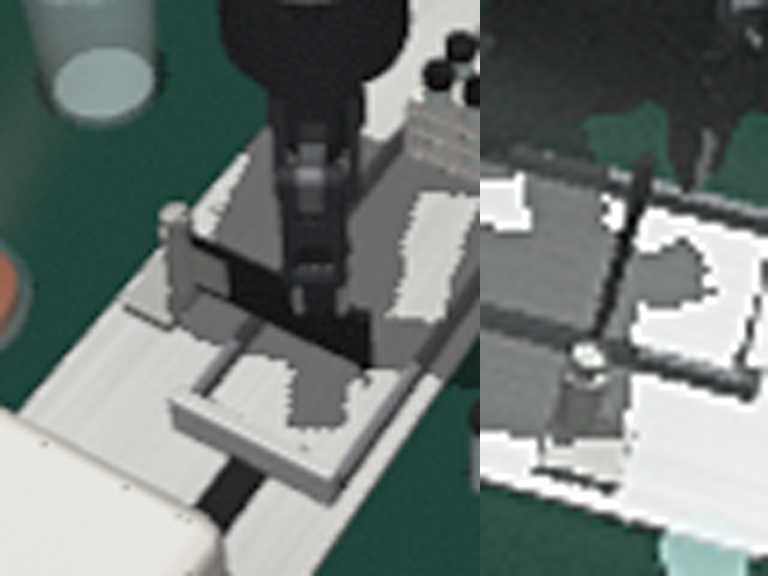

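The tip of finger A is at about (257,290) in the side view and (364,206) in the scene view, on the far side of the gate. I'll triangulate its height.

```bash
python3 - <<'E'
from plan import *
import pickle
np.set_printoptions(precision=1,suppress=True)
f,g=pickle.load(open("f2.pkl","rb"))
for z in (40,45,50,55,60,66):
    a=ray(g,256.7,290,z)[:2];b=ray(f,364.2,206,z)[:2]; print(z,M.T@(a-T),M.T@(b-T))
E
```

```text
40 [0.3 2.7] [-22.3  19.8]
45 [-1.9  5.9] [-18.6  19.9]
50 [-4.1  9.1] [-14.9  19.9]
55 [-6.2 12.4] [-11.2  19.9]
60 [-8.4 15.6] [-7.5 20. ]
66 [-11.1  19.4] [-3.1 20. ]
```

```bash
python3 -m crank '[[0,0.001,0.018,0,0,0,0],[0,0.001,0.030,0,0,0,0],[0,0.001,0.036,0,0,0,0],[0,0.001,0.040,0,0,0,0],[0,0.001,0.040,0,0,0,0]]'
python3 - <<'E'
from plan import *
where()
z=32
# gate angle th: A at rho, behind the leaf by h
def A(th,rho,h=12):
    t=np.radians(th); return np.round([75-rho*np.cos(t)-h*np.sin(t), -rho*np.sin(t)+h*np.cos(t)],1)
W=[(A(2,84),120),(A(9,84),120),(A(16,84),121),(A(23,84),122),(A(30,84),121),
(A(37,84),119),(A(44,84),117),(A(51,84),114),(A(58,84),111),(A(65,84),107),
(A(71,83),103),(A(77,82),99),(A(83,81),95),(A(88,80),91),(A(92,79),87)]
for a,p in W: print(a,p,"B",(2*tcp(a,p)-a).round())
chain([(tuple(a),p,100,z) for a,p in W],5)
E
```

```text
clock: 3.75
eef_pos: [543.3, 51.1, 32.2]
tcp_rot: [3.141, -0.0, -2.789]
contact_force: [-0.3, -0.5, -0.1]
opening: 0.997
grasp_force: 0.0
A [-9.1 20.2] B [ 40.3 -66.7] phi -240.4 z 32.2 F [-0.3 -0.5 -0.1] t 3.75 op 1.0
[-9.4  9.1] 120 B [ 41. -78.]
[-9.8 -1.3] 120 B [ 40. -88.]
[ -9.1 -11.6] 121 B [ 42. -97.]
[ -7.  -21.8] 122 B [  46. -107.]
[ -3.7 -31.6] 121 B [  48. -117.]
[  0.7 -41. ] 119 B [  49. -128.]
[  6.2 -49.7] 117 B [  52. -139.]
[ 12.8 -57.7] 114 B [  53. -149.]
[ 20.3 -64.9] 111 B [  56. -158.]
[ 28.6 -71.1] 107 B [  58. -167.]
[ 36.6 -74.6] 103 B [  59. -172.]
[ 44.9 -77.2] 99 B [  61. -176.]
[ 53.2 -78.9] 95 B [  62. -179.]
[ 60.2 -79.5] 91 B [  62. -179.]
[ 65.8 -79.4] 87 B [  61. -179.]
(np.float64(-9.4), np.float64(9.1)) 120 100 32 [0.005, -0.01, 0.0, 0.0, -0.0, -0.01] world [541.  40.  32.]
(np.float64(-9.8), np.float64(-1.3)) 120 100 32 [0.011, -0.018, 0.0, 0.0, -0.0, -0.01] world [539.  30.  32.]
(np.float64(-9.1), np.float64(-11.6)) 121 100 32 [0.015, -0.028, 0.0, 0.0, -0.0, -0.02] world [539.  20.  32.]
(np.float64(-7.0), np.float64(-21.8)) 122 100 32 [0.017,
[... 568 characters left out ...]
-0.0, 0.17] world [551. -40.  32.]
(np.float64(28.6), np.float64(-71.1)) 107 100 32 [0.005, -0.049, -0.0, 0.0, -0.0, 0.24] world [555. -48.  32.]
(np.float64(36.6), np.float64(-74.6)) 103 100 32 [-0.003, -0.006, -0.0, 0.0, -0.0, 0.07] world [559. -53.  32.]
(np.float64(44.9), np.float64(-77.2)) 99 100 32 [-0.007, -0.01, -0.0, 0.0, -0.0, 0.14] world [563. -57.  32.]
(np.float64(53.2), np.float64(-78.9)) 95 100 32 [-0.011, -0.014, -0.0, 0.0, -0.0, 0.21] world [567. -60.  32.]
(np.float64(60.2), np.float64(-79.5)) 91 100 32 [-0.014, -0.015, -0.0, 0.0, -0.0, 0.28] world [571. -61.  32.]
(np.float64(65.8), np.float64(-79.4)) 87 100 32 [-0.016, -0.016, -0.0, 0.0, -0.0, 0.35] world [573. -61.  32.]
```

```bash
python3 - <<'E'
from plan import *
z=32
W=[((-9.4,9),121),((-9.8,-1),122),((-9,-12),124),((-7,-22),126),((-4,-32),126),
((1,-41),124),((6,-50),121),((13,-58),118),((20,-65),114),((28.5,-71),110),
((36.5,-75),106),((45,-77),101),((52,-78),96),((58,-79),92),((62,-79),88)]
for a,p in W: print("B",(2*tcp(a,p)-a).round())
chain([(a,p,100,z) for a,p in W],5)
E
```

```text
B [ 42. -77.]
B [ 43. -86.]
B [ 47. -95.]
B [  52. -103.]
B [  55. -113.]
B [  57. -124.]
B [  58. -136.]
B [  60. -146.]
B [  61. -156.]
B [  63. -165.]
B [  64. -171.]
B [  64. -175.]
B [  62. -177.]
B [  61. -179.]
B [  59. -179.]
(-9.4, 9) 121 100 32 [0.005, -0.01, 0.0, 0.0, -0.0, -0.02] world [542.  41.  32.]
(-9.8, -1) 122 100 32 [0.009, -0.018, 0.0, 0.0, -0.0, -0.04] world [541.  31.  32.]
(-9, -12) 124 100 32 [0.012, -0.028, 0.0, 0.0, -0.0, -0.08] world [542.  21.  32.]
(-7, -22) 126 100 32 [0.014, -0.037, 0.0, 0.0, -0.0, -0.11] world [544.  11.  32.]
(-4, -32) 126 100 32 [0.016, -0.048, 0.0, 0.0, -0.0, -0.11] world [545.   1.  32.]
(1, -41) 124 100 32 [0.003, -0.01, -0.0, 0.0, -0.0, 0.03] world [547.  -9.  32.]
(6, -50) 121 100 32 [0.007, -0.02, -0.0, 0.0, -0.0, 0.09] world [548. -20.  32.]
(13, -58) 118 100 32 [0.008, -0.031, -0.0, 0.0, -0.0, 0.14] world [551. -30.  32.]
(20, -65) 114 100 32 [0.01, -0.04, -0.0, 0.0, -0.0, 0.21] world [553. -39.  32.]
(28.5, -71) 110 100 32 [0.01, -0.049, -0.0, 0.0, -0.0, 0.28] world [557. -47.  32.]
(36.5, -75) 106 100 32 [-0.003, -0.006, 0.0, -0.0, -0.0, 0.07] world [561. -53.  32.]
(45, -77) 101 100 32 [-0.006, -0.011, 0.0, -0.0, 0.0, 0.16] world [565. -57.  32.]
(52, -78) 96 100 32 [-0.008, -0.013, 0.0, -0.0, 0.0, 0.24] world [567. -59.  32.]
(58, -79) 92 100 32 [-0.01, -0.015, 0.0, -0.0, 0.0, 0.31] world [569. -60.  32.]
(62, -79) 88 100 32 [-0.01, -0.015, 0.0, -0.0, 0.0, 0.38] world [570. -61.  32.]
```

```bash
python3 -m crank '[[0.005,-0.010,0,0,0,-0.02,0],[0.009,-0.018,0,0,0,-0.04,0],[0.012,-0.028,0,0,0,-0.08,0],[0.014,-0.037,0,0,0,-0.11,0],[0.016,-0.048,0,0,0,-0.11,0]]'
python3 -c "
from plan import *
where()
chain([((1,-41),124,100,32),((6,-50),121,100,32),((13,-58),118,100,32),((20,-65),114,100,32),((28.5,-71),110,100,32)],5)
from rig import cams
import cv2
g=cams.grab_frame('side');f=cams.grab_frame('wrist')
cv2.imwrite('pics/w3.png',np.hstack([cv2.resize(g['image'][205:325,210:320],(440,480)),cv2.resize(f['image'][:,100:460],(360,420))[:,:360].copy() if 0 else cv2.resize(f['image'],(360,480))])[:,:,::-1])
"
```

```text
clock: 4.25
eef_pos: [545.3, 0.3, 32.8]
tcp_rot: [-3.141, 0.001, -2.679]
contact_force: [-0.2, 0.6, 0.6]
opening: 0.998
grasp_force: 0.3
A [ -3.4 -32.6] B [  55.3 -113.5] phi -234.0 z 32.8 F [-0.2  0.6  0.6] t 4.25 op 1.0
(1, -41) 124 100 32 [0.003, -0.009, 0.001, -0.0, 0.0, 0.03] world [547.  -9.  32.]
(6, -50) 121 100 32 [0.007, -0.019, 0.001, -0.0, 0.0, 0.09] world [548. -20.  32.]
(13, -58) 118 100 32 [0.009, -0.03, 0.001, -0.0, 0.0, 0.14] world [551. -30.  32.]
(20, -65) 114 100 32 [0.01, -0.039, 0.001, -0.0, 0.0, 0.21] world [553. -39.  32.]
(28.5, -71) 110 100 32 [0.01, -0.048, 0.001, -0.0, 0.0, 0.28] world [557. -47.  32.]
```

View pics/w3.png

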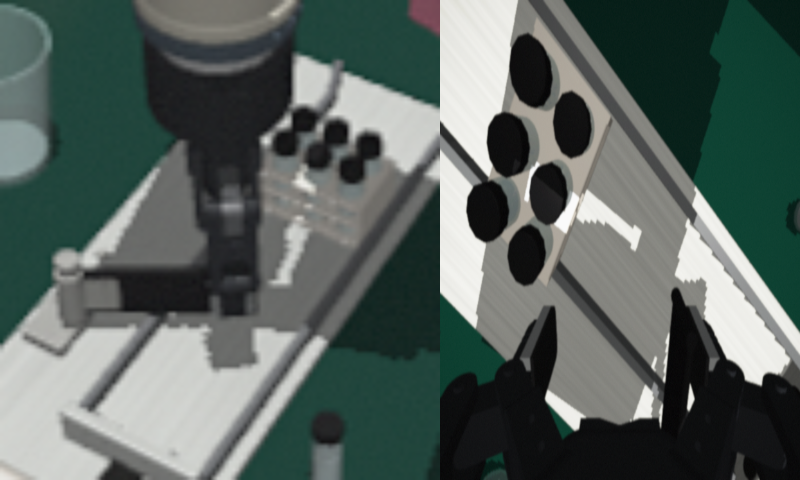

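The gate is partly open, with finger A behind its free end. In the wrist picture, finger B at (535,340) is clear of the rack corner at (548,280), so I'll continue.

```bash
python3 -m crank '[[0.003,-0.010,0,0,0,0.03,0],[0.007,-0.020,0,0,0,0.09,0],[0.008,-0.030,0.001,0,0,0.14,0],[0.010,-0.039,0.001,0,0,0.21,0],[0.010,-0.048,0.001,0,0,0.28,0]]'
python3 -m crank '[[-0.003,-0.006,0,0,0,0.07,0],[-0.006,-0.011,0,0,0,0.16,0],[-0.008,-0.013,0,0,0,0.24,0],[-0.010,-0.015,0,0,0,0.31,0],[-0.010,-0.015,0,0,0,0.38,0]]'
python3 - <<'E'
from plan import *
from rig import cams
import cv2
where()
g=cams.grab_frame('side');f=cams.grab_frame('wrist')
cv2.imwrite('pics/w4.png',np.hstack([cv2.resize(g['image'][205:325,210:320],(385,420)),cv2.resize(f['image'],(415,420))])[:,:,::-1])
E
```

```text
clock: 4.85
eef_pos: [557.1, -47.4, 31.2]
tcp_rot: [3.141, -0.001, -2.964]
contact_force: [-0.2, 1.8, 0.3]
opening: 0.997
grasp_force: 0.5
clock: 5.35
eef_pos: [569.9, -60.1, 31.2]
tcp_rot: [-3.142, -0.0, 2.939]
contact_force: [-1.3, 1.1, -0.2]
opening: 1.002
grasp_force: 0.5
A [ 62.  -78.6] B [  58.3 -178.6] phi 87.8 z 31.2 F [-1.3  1.1 -0.2] t 5.35 op 1.0
```

View pics/w4.png

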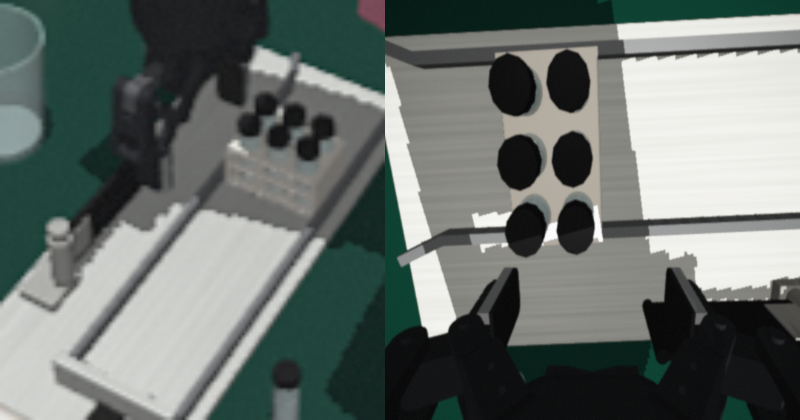

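The gate now lies along the lane with finger A at (62,-79) holding it, and the rack is untouched. Next B goes behind the rack and the push starts.

```bash
python3 - <<'E'
from plan import *
# Ax,Ay,phi,s,z
K=[(61,-90,86,100,32),(61,-90,64,100,32),(61,-60,60,100,32),(61,-50,45,100,32)]
N=[5,5,10,5]
prev=(62,-78.6,87.8,100,32);W=[]
for k,n in zip(K,N):
    W+=[tuple(np.array(prev)+(np.array(k)-prev)*i/n) for i in range(1,n+1)]; prev=k
for w in W[4::5]: print("B",(2*tcp(w[:2],w[2],w[3])-w[:2]).round())
chain([(tuple(np.round(w[:2],1)),round(w[2],1),w[3],w[4]) for w in W],5)
E
```

```text
B [  54. -190.]
B [  17. -180.]
B [  14. -163.]
B [  11. -147.]
B [ -10. -121.]
(np.float64(61.8), np.float64(-80.9)) 87.4 100.0 32.0 [0.0, -0.002, -0.001, -0.0, -0.0, 0.01] world [569. -62.  32.]
(np.float64(61.6), np.float64(-83.2)) 87.1 100.0 32.0 [0.001, -0.005, -0.001, -0.0, -0.0, 0.02] world [568. -64.  32.]
(np.float64(61.4), np.float64(-85.4)) 86.7 100.0 32.0 [0.001, -0.007, -0.001, -0.0, -0.0, 0.02] world [567. -66.  32.]
(np.float64(61.2), np.float64(-87.7)) 86.4 100.0 32.0 [0.002, -0.009, -0.001, -0.0, -0.0, 0.03] world [566. -69.  32.]
(np.float64(61.0), np.float64(-90.0)) 86.0 100.0 32.0 [0.002, -0.011, -0.001, -0.0, -0.0, 0.03] world [565. -71.  32.]
(np.float64(61.0), np.float64(-90.0)) 81.6 100.0 32.0 [0.004, 0.0, 0.0, -0.0, -0.0, 0.08] world [562. -70.  32.]
(np.float64(61.0), np.float64(-90.0)) 77.2 100.0 32.0 [0.008, 0.001, 0.0, -0.0, -0.0, 0.15] world [558. -68.  32.]
(np.float64(61.0), np.float64(-90.0)) 72.8 100.0 32.0 [0.011, 0.001, 0.0, 0.0, -0.0, 0.23] world [555. -67.  32.]
(np.float64(61.0), np.float64(-90.0)) 68.4 100.0 32.0 [0.015, 0.002, 0.0, 0.0, -0.0, 
[... 1154 characters left out ...]
 [550. -34.  32.]
(np.float64(61.0), np.float64(-60.0)) 60.0 100.0 32.0 [0.009, 0.013, 0.0, -0.0, -0.0, 0.03] world [550. -31.  32.]
(np.float64(61.0), np.float64(-58.0)) 57.0 100.0 32.0 [0.004, 0.002, 0.0, 0.0, -0.0, 0.05] world [549. -28.  32.]
(np.float64(61.0), np.float64(-56.0)) 54.0 100.0 32.0 [0.007, 0.004, 0.0, 0.0, -0.0, 0.1] world [547. -24.  32.]
(np.float64(61.0), np.float64(-54.0)) 51.0 100.0 32.0 [0.011, 0.006, 0.0, 0.0, -0.0, 0.16] world [546. -20.  32.]
(np.float64(61.0), np.float64(-52.0)) 48.0 100.0 32.0 [0.014, 0.008, 0.0, 0.0, -0.0, 0.21] world [544. -16.  32.]
(np.float64(61.0), np.float64(-50.0)) 45.0 100.0 32.0 [0.018, 0.01, 0.0, 0.0, -0.0, 0.26] world [543. -12.  32.]
```

```bash
python3 -m crank '[[0,-0.002,0,0,0,0.01,0],[0.001,-0.005,0,0,0,0.02,0],[0.001,-0.007,-0.001,0,0,0.02,0],[0.002,-0.009,-0.001,0,0,0.03,0],[0.002,-0.011,-0.001,0,0,0.03,0]]'
python3 -m crank '[[0.004,0,0,0,0,0.08,0],[0.008,0.001,0,0,0,0.15,0],[0.011,0.001,0,0,0,0.23,0],[0.015,0.002,0,0,0,0.31,0],[0.019,0.004,0,0,0,0.38,0]]'
python3 - <<'E'
from plan import *
from rig import cams
import cv2
where()
g=cams.grab_frame('side');f=cams.grab_frame('wrist')
cv2.imwrite('pics/w5.png',np.hstack([cv2.resize(g['image'][205:325,210:320],(385,420)),cv2.resize(f['image'],(415,420))])[:,:,::-1])
E
```

```text
clock: 5.95
eef_pos: [565.6, -70.4, 32.4]
tcp_rot: [-3.142, 0.0, 2.913]
contact_force: [-1.0, 0.2, -0.1]
opening: 1.0
grasp_force: 0.4
clock: 6.45
eef_pos: [548.0, -62.2, 32.3]
tcp_rot: [-3.141, 0.0, 2.531]
contact_force: [-0.0, -0.5, -0.6]
opening: 1.0
grasp_force: 0.4
A [ 60.4 -89.1] B [  17.3 -179.4] phi 64.4 z 32.3 F [-0.  -0.5 -0.6] t 6.45 op 1.0
```

View pics/w5.png

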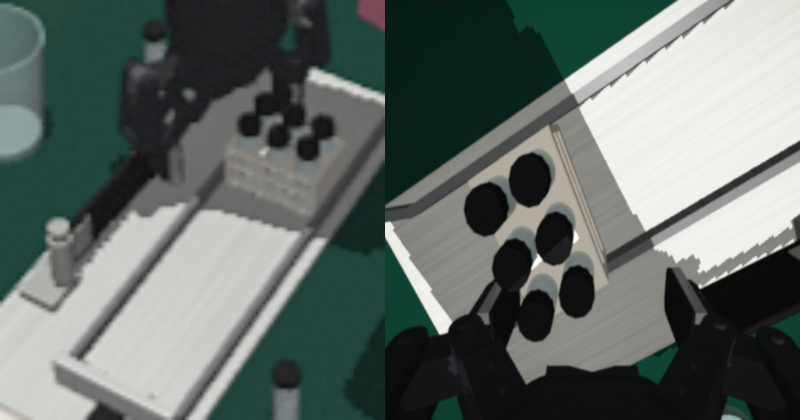

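B is behind the rack and A is still holding the gate along the lane, so I'll push.

```bash
python3 -m crank '[[0.002,0.003,0,0,0,0.01,0],[0.003,0.005,0,0,0,0.01,0],[0.005,0.008,0,0,0,0.02,0],[0.007,0.011,0,0,0,0.03,0],[0.008,0.014,0,0,0,0.03,0]]'
python3 -m crank '[[0.002,0.003,0,0,0,0.01,0],[0.004,0.005,0,0,0,0.01,0],[0.005,0.008,0,0,0,0.02,0],[0.007,0.011,0,0,0,0.03,0],[0.009,0.013,0,0,0,0.03,0]]'
python3 -m crank '[[0.004,0.002,0,0,0,0.05,0],[0.007,0.004,0,0,0,0.10,0],[0.011,0.006,0,0,0,0.16,0],[0.014,0.008,0,0,0,0.21,0],[0.018,0.010,0,0,0,0.26,0]]'
python3 - <<'E'
from plan import *
from rig import cams
import cv2
where()
g=cams.grab_frame('side');f=cams.grab_frame('wrist')
cv2.imwrite('pics/w6.png',np.hstack([cv2.resize(g['image'][205:325,210:320],(385,420)),cv2.resize(f['image'],(415,420))])[:,:,::-1])
K=[(62,-47,30,88,34),(65,-47,10,77,36),(65,-47,-10,77,36),(62.5,-47,-25,77,36)]
N=[5,5,5,5]
prev=(61,-50,45,100,32);W=[]
for k,n in zip(K,N):
    W+=[tuple(np.array(prev)+(np.array(k)-prev)*i/n) for i in range(1,n+1)]; prev=k
for w in W[4::5]: print("B",(2*tcp(w[:2],w[2],w[3])-w[:2]).round())
chain([(tuple(np.round(w[:2],1).tolist()),round(w[2],1),round(w[3],1),round(w[4],1)) for w in W],5)
E
```

```text
clock: 7.05
eef_pos: [549.6, -45.6, 32.3]
tcp_rot: [-3.141, -0.0, 2.504]
contact_force: [-1.0, -1.3, -0.3]
opening: 1.002
grasp_force: 1.0
clock: 7.55
eef_pos: [550.2, -29.8, 32.3]
tcp_rot: [3.142, 0.0, 2.473]
contact_force: [-0.4, -1.6, 0.1]
opening: 0.997
grasp_force: 1.1
clock: 8.05
eef_pos: [541.9, -10.9, 32.2]
tcp_rot: [-3.141, -0.0, 2.212]
contact_force: [-0.6, -1.9, 0.1]
opening: 1.0
grasp_force: 1.2
A [ 59.1 -48.5] B [ -10.2 -120.7] phi 46.2 z 32.2 F [-0.6 -1.9  0.1] t 8.05 op 1.0
B [-14. -91.]
B [-11. -60.]
B [-11. -34.]
B [ -7. -14.]
(61.2, -49.4) 42.0 97.6 32.4 [0.001, 0.002, -0.0, -0.0, -0.0, 0.07] world [543.  -8.  32.]
(61.4, -48.8) 39.0 95.2 32.8 [0.004, 0.004, -0.001, -0.0, -0.0, 0.13] world [543.  -5.  33.]
(61.6, -48.2) 36.0 92.8 33.2 [0.006, 0.006, -0.001, -0.0, -0.0, 0.18] world [543.  -2.  33.]
(61.8, -47.6) 33.0 90.4 33.6 [0.009, 0.009, -0.001, -0.0, -0.0, 0.23] world [543.   1.  34.]
(62.0, -47.0) 30.0 88.0 34.0 [0.011, 0.011, -0.002, -0.0, -0.0, 0.28] world [544.   5.  34.]
(62.6, -47.0) 26.0 85.8 34.4 [0.003, 0.002, -0.0, -0.0, 0.0, 0.07] world [545.   8.  34
[... 564 characters left out ...]
 36.0 [0.008, 0.001, 0.0, 0.0, -0.0, 0.21] world [550.  27.  36.]
(65.0, -47.0) -6.0 77.0 36.0 [0.011, 0.001, 0.0, 0.0, -0.0, 0.28] world [551.  30.  36.]
(65.0, -47.0) -10.0 77.0 36.0 [0.013, 0.002, 0.0, 0.0, -0.0, 0.35] world [552.  32.  36.]
(64.5, -47.0) -13.0 77.0 36.0 [0.002, -0.0, -0.0, 0.0, -0.0, 0.05] world [552.  34.  36.]
(64.0, -47.0) -16.0 77.0 36.0 [0.004, -0.001, -0.0, 0.0, -0.0, 0.1] world [552.  36.  36.]
(63.5, -47.0) -19.0 77.0 36.0 [0.006, -0.001, -0.0, 0.0, -0.0, 0.16] world [553.  38.  36.]
(63.0, -47.0) -22.0 77.0 36.0 [0.008, -0.001, -0.0, 0.0, -0.0, 0.21] world [553.  40.  36.]
(62.5, -47.0) -25.0 77.0 36.0 [0.01, -0.001, -0.0, 0.0, -0.0, 0.26] world [554.  42.  36.]
```

View pics/w6.png

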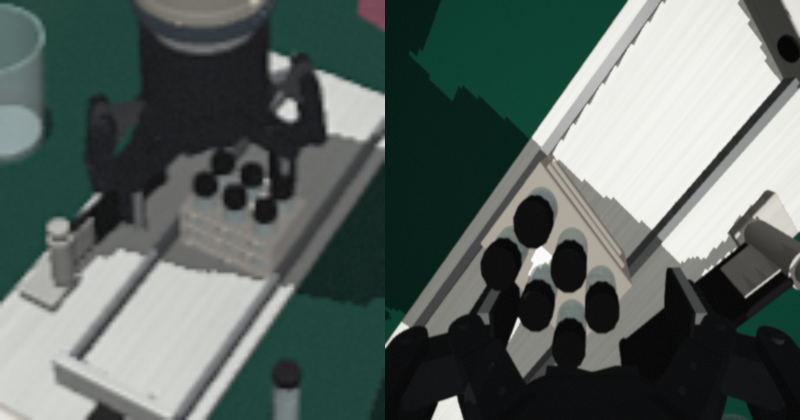

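The rack has moved along the lane with the gate held beside it. That was my last allowed picture, so from here I'll check numerically. I'll keep turning, with the fingers closing slightly.

```bash
python3 -m crank '[[0.001,0.002,0,0,0,0.07,0.03],[0.004,0.004,-0.001,0,0,0.13,0.06],[0.006,0.006,-0.001,0,0,0.18,0.085],[0.009,0.009,-0.001,0,0,0.23,0.11],[0.011,0.011,-0.002,0,0,0.28,0.14]]'
python3 - <<'E'
from plan import *
where(14.5+85*r.sense()["opening"])
K=[(65,-47,10,77,36)]
prev=(62,-47,30,88,34)
chain([((prev[0]+.6*i,-47),30-4*i,88-2.2*i,34+.4*i) for i in range(1,6)],5)
E
```

```text
clock: 8.65
eef_pos: [544.1, 4.4, 34.2]
tcp_rot: [-3.141, -0.0, 1.933]
contact_force: [-0.4, -1.3, -0.8]
opening: 0.861
grasp_force: 1.2
A [ 61.9 -47.1] B [-13.8 -91.3] phi 30.2 z 34.2 F [-0.4 -1.3 -0.8] t 8.65 op 0.86
(62.6, -47) 26 85.8 34.4 [0.003, 0.002, -0.0, -0.0, -0.0, 0.07] world [545.   8.  34.]
(63.2, -47) 22 83.6 34.8 [0.005, 0.004, -0.001, -0.0, -0.0, 0.14] world [546.  11.  35.]
(63.8, -47) 18 81.4 35.2 [0.008, 0.006, -0.001, -0.0, -0.0, 0.21] world [547.  14.  35.]
(64.4, -47) 14 79.2 35.6 [0.01, 0.008, -0.001, -0.0, -0.0, 0.28] world [548.  17.  36.]
(65.0, -47) 10 77.0 36.0 [0.012, 0.01, -0.002, -0.0, -0.0, 0.35] world [550.  19.  36.]
```

Tracking is exact. Continuing.

```bash
python3 -m crank '[[0.003,0.002,0,0,0,0.07,0.165],[0.005,0.004,-0.001,0,0,0.14,0.19],[0.008,0.006,-0.001,0,0,0.21,0.22],[0.010,0.008,-0.001,0,0,0.28,0.245],[0.012,0.010,-0.002,0,0,0.35,0.27]]'
python3 -m crank '[[0.003,0,0,0,0,0.07,0.27],[0.005,0,0,0,0,0.14,0.27],[0.008,0.001,0,0,0,0.21,0.27],[0.011,0.001,0,0,0,0.28,0.27],[0.013,0.002,0,0,0,0.35,0.27]]'
python3 - <<'E'
from plan import *
from rig import cams
import pickle
where(14.5+85*r.sense()["opening"])
pickle.dump({n:cams.grab_frame(n) for n in("scene","side","wrist")},open("f7.pkl","wb"))
chain([((65-.5*i,-47),-10-3*i,77,36) for i in range(1,6)],5)
# rack front top edge / gate checks in side view: dark pixels near leaf at 90deg
d=pickle.load(open("f7.pkl","rb"))
def proj(f,p):
    q=R.from_euler('xyz',f["orientation"]).inv().apply(np.array(p)-f["position"]); return (f["fx"]*q[0]/q[2]+f["cx"],f["fy"]*q[1]/q[2]+f["cy"])
def px(f,s,z): 
    u,v=proj(f,np.r_[M@np.array(s)+T,z]); u,v=int(round(u)),int(round(v))
    return (u,v,f["image"][v,u].tolist()) if 0<=u<560 and 0<=v<420 else (u,v)
for n in("scene","side"):
    print(n,"gate open y-30,-40",[px(d[n],(75,y),46) for y in(-20,-30,-40,-60)])
    print("gate shut",[px(d[n],(x,0),46) for x in(50,20)])
# rack top centreline profile along y at x=28 z=40 side view
print([(y,sum(px(d["side"],(-30,y),40)[2])) for y in range(-40,60,4)])
E
```

```text
clock: 9.15
eef_pos: [548.9, 19.2, 36.0]
tcp_rot: [-3.14, -0.0, 1.583]
contact_force: [-2.5, -0.8, -0.5]
opening: 0.729
grasp_force: 1.1
clock: 9.65
eef_pos: [550.7, 32.3, 36.1]
tcp_rot: [-3.14, 0.0, 1.233]
contact_force: [-2.7, 1.3, 0.2]
opening: 0.732
grasp_force: 1.4
A [ 63.8 -47.1] B [-11.8 -33.9] phi -9.9 z 36.1 F [-2.7  1.3  0.2] t 9.65 op 0.73
(64.5, -47) -13 77 36 [0.002, 0.0, 0.0, -0.0, 0.0, 0.06] world [552.  34.  36.]
(64.0, -47) -16 77 36 [0.004, -0.0, 0.0, -0.0, 0.0, 0.11] world [552.  36.  36.]
(63.5, -47) -19 77 36 [0.006, -0.0, 0.0, -0.0, 0.0, 0.16] world [553.  38.  36.]
(63.0, -47) -22 77 36 [0.008, -0.0, 0.0, -0.0, 0.0, 0.21] world [553.  40.  36.]
(62.5, -47) -25 77 36 [0.01, -0.0, 0.0, -0.0, 0.0, 0.27] world [554.  42.  36.]
scene gate open y-30,-40 [(341, 230, [106, 110, 107]), (338, 229, [51, 54, 53]), (334, 228, [52, 57, 55]), (326, 226, [58, 65, 62])]
gate shut [(351, 224, [133, 131, 126]), (354, 215, [160, 166, 165])]
side gate open y-30,-40 [(232, 267, [26, 27, 27]), (235, 264, [37, 36, 36]), (238, 261, [34, 33, 35]), (243, 255, [28, 31, 32])]
gate shut [(237, 278, [106, 107, 106]), (249, 283, [93, 98, 99])]
[(-40, 315), (-36, 309), (-32, 300), (-28, 373), (-24, 309), (-20, 348), (-16, 575), (-12, 699), (-8, 707), (-4, 697), (0, 711), (4, 705), (8, 695), (12, 709), (16, 701), (20, 694), (24, 446), (28, 375), (32, 528), (36, 350), (40, 665), (44, 588), (48, 627), (52, 621), (56, 626)]
```

Rack front is at y ≈ 22 and the gate is still open. Now the final stretch.

```bash
python3 -m crank '[[0.002,0,0,0,0,0.06,0.27],[0.004,0,0,0,0,0.11,0.27],[0.006,0,0,0,0,0.16,0.27],[0.008,0,0,0,0,0.21,0.27],[0.010,0,0,0,0,0.27,0.27]]'
python3 - <<'E'
from plan import *
where(14.5+85*r.sense()["opening"])
chain([((62.5,-47),-25-1.6*i,77,36) for i in range(1,6)]+[((62.5,-47+i),-33,77,36) for i in range(1,6)],5)
E
```

```text
clock: 10.3
eef_pos: [554.3, 41.5, 36.2]
tcp_rot: [-3.141, 0.0, 0.965]
contact_force: [-1.8, 0.2, 0.2]
opening: 0.73
grasp_force: 1.3
A [ 62.7 -47.3] B [ -6.6 -14.6] phi -25.3 z 36.2 F [-1.8  0.2  0.2] t 10.3 op 0.73
(62.5, -47) -26.6 77 36 [0.001, -0.0, 0.0, -0.0, 0.0, 0.02] world [555.  43.  36.]
(62.5, -47) -28.2 77 36 [0.002, -0.0, 0.0, -0.0, 0.0, 0.05] world [555.  43.  36.]
(62.5, -47) -29.8 77 36 [0.003, -0.0, 0.0, -0.0, 0.0, 0.08] world [556.  44.  36.]
(62.5, -47) -31.4 77 36 [0.004, -0.0, 0.0, -0.0, 0.0, 0.11] world [557.  45.  36.]
(62.5, -47) -33.0 77 36 [0.005, -0.0, 0.0, -0.0, 0.0, 0.13] world [557.  46.  36.]
(62.5, -46) -33 77 36 [0.001, -0.001, -0.0, 0.0, 0.0, -0.0] world [557.  47.  36.]
(62.5, -45) -33 77 36 [0.002, -0.001, -0.0, 0.0, 0.0, -0.0] world [558.  48.  36.]
(62.5, -44) -33 77 36 [0.003, -0.002, -0.0, 0.0, 0.0, -0.0] world [558.  49.  36.]
(62.5, -43) -33 77 36 [0.003, -0.002, -0.0, 0.0, 0.0, -0.0] world [558.  50.  36.]
(62.5, -42) -33 77 36 [0.004, -0.003, -0.0, 0.0, 0.0, -0.0] world [558.  51.  36.]
```

```bash
python3 -m crank '[[0.001,0,0,0,0,0.02,0.27],[0.002,0,0,0,0,0.05,0.27],[0.003,0,0,0,0,0.08,0.27],[0.004,0,0,0,0,0.11,0.27],[0.005,0,0,0,0,0.13,0.27]]'
python3 -m crank '[[0.001,-0.001,0,0,0,0,0.27],[0.001,-0.001,0,0,0,0,0.27],[0.002,-0.001,0,0,0,0,0.27],[0.002,-0.001,0,0,0,0,0.27]]'
cat >rack.py <<'E'
from plan import *
from rig import cams
where(14.5+85*r.sense()["opening"])
f=cams.grab_frame("side")
def px(s,z):
    p=np.r_[M@np.array(s)+T,z]; q=R.from_euler('xyz',f["orientation"]).inv().apply(p-f["position"])
    return f["image"][int(round(f["fy"]*q[1]/q[2]+f["cy"])),int(round(f["fx"]*q[0]/q[2]+f["cx"]))]
for x in(-30,0,28):print(x,[(y,int(px((x,y),40).sum())) for y in range(-10,64,3)])
E
python3 rack.py
```

```text
clock: 10.8
eef_pos: [557.3, 45.6, 36.2]
tcp_rot: [-3.141, 0.0, 0.835]
contact_force: [-1.5, -0.3, 0.1]
opening: 0.732
grasp_force: 1.3
clock: 11.2
eef_pos: [557.9, 47.7, 36.3]
tcp_rot: [-3.141, 0.0, 0.834]
contact_force: [-3.2, -0.5, -0.0]
opening: 0.732
grasp_force: 1.3
A [ 62.9 -45. ] B [-1.6 -3.4] phi -32.7 z 36.3 F [-3.2 -0.5 -0. ] t 11.2 op 0.73
-30 [(-10, 312), (-7, 312), (-4, 312), (-1, 317), (2, 310), (5, 304), (8, 617), (11, 714), (14, 681), (17, 702), (20, 689), (23, 705), (26, 704), (29, 692), (32, 704), (35, 688), (38, 701), (41, 660), (44, 684), (47, 694), (50, 717), (53, 526), (56, 363), (59, 601), (62, 361)]
0 [(-10, 89), (-7, 77), (-4, 81), (-1, 83), (2, 156), (5, 178), (8, 160), (11, 217), (14, 252), (17, 338), (20, 370), (23, 372), (26, 487), (29, 523), (32, 76), (35, 105), (38, 192), (41, 361), (44, 345), (47, 616), (50, 707), (53, 455), (56, 360), (59, 378), (62, 379)]
28 [(-10, 295), (-7, 304), (-4, 304), (-1, 259), (2, 135), (5, 94), (8, 114), (11, 108), (14, 75), (17, 98), (20, 279), (23, 140), (26, 102), (29, 119), (32, 116), (35, 80), (38, 54), (41, 302), (44, 456), (47, 699), (50, 707), (53, 540), (56, 349), (59, 495), (62, 564)]
```

Rack front is at y ≈ 52, nearly home. I'll push slowly until the force rises.

```bash
python3 -m crank '[[0.001,-0.001,0,0,0,0,0.27],[0.001,-0.001,0,0,0,0,0.27],[0.001,-0.001,0,0,0,0,0.27]]' | grep -E 'eef|force'
python3 -m crank '[[0.001,-0.001,0,0,0,0,0.27],[0.001,-0.001,0,0,0,0,0.27],[0.001,-0.001,0,0,0,0,0.27]]' | grep -E 'eef|force'
python3 rack.py
```

```text
eef_pos: [558.0, 49.3, 36.3]
contact_force: [-3.0, -1.0, -0.4]
grasp_force: 1.1
eef_pos: [557.9, 50.7, 36.3]
contact_force: [-2.6, 0.7, -0.1]
grasp_force: 1.1
A [ 62.3 -42. ] B [-2.1 -0.5] phi -32.8 z 36.3 F [-2.6  0.7 -0.1] t 11.85 op 0.73
-30 [(-10, 306), (-7, 317), (-4, 313), (-1, 322), (2, 315), (5, 317), (8, 302), (11, 593), (14, 669), (17, 689), (20, 715), (23, 689), (26, 700), (29, 689), (32, 703), (35, 688), (38, 711), (41, 666), (44, 683), (47, 697), (50, 711), (53, 712), (56, 536), (59, 363), (62, 546)]
0 [(-10, 95), (-7, 93), (-4, 86), (-1, 103), (2, 74), (5, 195), (8, 206), (11, 181), (14, 159), (17, 120), (20, 322), (23, 368), (26, 370), (29, 467), (32, 390), (35, 69), (38, 35), (41, 349), (44, 366), (47, 351), (50, 581), (53, 710), (56, 575), (59, 356), (62, 573)]
28 [(-10, 298), (-7, 308), (-4, 308), (-1, 320), (2, 262), (5, 110), (8, 104), (11, 117), (14, 127), (17, 86), (20, 109), (23, 270), (26, 98), (29, 111), (32, 116), (35, 119), (38, 86), (41, 43), (44, 297), (47, 590), (50, 697), (53, 703), (56, 502), (59, 351), (62, 544)]
```

```bash
for i in 1 2; do :; done
python3 -m crank '[[0.001,-0.001,0,0,0,0,0.27],[0.001,-0.001,0,0,0,0,0.27],[0.001,-0.001,0,0,0,0,0.27]]' | grep -E 'eef|force'
python3 -m crank '[[0.001,-0.001,0,0,0,0,0.27],[0.001,-0.001,0,0,0,0,0.27],[0.001,-0.001,0,0,0,0,0.27]]' | grep -E 'eef|force'
python3 rack.py
```

```text
eef_pos: [558.0, 52.0, 36.3]
contact_force: [-1.8, -2.3, -0.2]
grasp_force: 2.0
eef_pos: [558.3, 52.6, 36.5]
contact_force: [-0.7, -8.4, 0.9]
grasp_force: 5.5
A [ 62.2 -39.9] B [-1.9  1.3] phi -32.7 z 36.5 F [-0.7 -8.4  0.9] t 12.5 op 0.73
-30 [(-10, 309), (-7, 309), (-4, 316), (-1, 318), (2, 317), (5, 314), (8, 312), (11, 447), (14, 645), (17, 700), (20, 710), (23, 706), (26, 698), (29, 695), (32, 705), (35, 691), (38, 709), (41, 667), (44, 681), (47, 696), (50, 708), (53, 704), (56, 641), (59, 380), (62, 457)]
0 [(-10, 95), (-7, 91), (-4, 97), (-1, 90), (2, 110), (5, 112), (8, 176), (11, 178), (14, 225), (17, 124), (20, 211), (23, 348), (26, 369), (29, 363), (32, 475), (35, 138), (38, 45), (41, 342), (44, 371), (47, 369), (50, 400), (53, 686), (56, 682), (59, 390), (62, 359)]
28 [(-10, 294), (-7, 310), (-4, 306), (-1, 313), (2, 292), (5, 211), (8, 65), (11, 109), (14, 116), (17, 87), (20, 53), (23, 265), (26, 176), (29, 110), (32, 121), (35, 121), (38, 127), (41, 85), (44, 151), (47, 317), (50, 662), (53, 697), (56, 678), (59, 383), (62, 455)]
```

The push force rose to 8.4 N with the front square across the lane, so the rack is home. I'll back off 4–5 mm while A still holds the gate, then lift straight up.

```bash
python3 -m crank '[[-0.001,0.001,0,0,0,0,0.27],[-0.003,0.002,0,0,0,0,0.27],[-0.004,0.003,0,0,0,0,0.27],[-0.004,0.003,0,0,0,0,0.27]]' | grep -E 'eef|force'
python3 -m crank '[[0,0,-0.02,0,0,0,0.27],[0,0,-0.06,0,0,0,0.27],[0,0,-0.11,0,0,0,0.27],[0,0,-0.16,0,0,0,0.27],[0,0,-0.2,0,0,0,0.27]]'
python3 -m crank '[[0,0,0,0,0,0,0.27],[0,0,0,0,0,0,0.27],[0,0,0,0,0,0,0.27],[0,0,0,0,0,0,0.27],[0,0,0,0,0,0,0.27]]' | grep -E 'eef|force'
python3 - <<'E'
exec(open("rack.py").read())
import pickle
d=pickle.load(open("f0.pkl","rb"))
g=cams.grab_frame("scene")
def show(f,pts):
    o=[]
    for x,y,z in pts:
        p=np.r_[M@np.array([x,y])+T,z]; q=R.from_euler('xyz',f["orientation"]).inv().apply(p-f["position"])
        o.append(int(f["image"][int(round(f["fy"]*q[1]/q[2]+f["cy"])),int(round(f["fx"]*q[0]/q[2]+f["cx"]))].sum()))
    return o
P=[(x,1,45) for x in(-10,0,10,20,30,40)]
print("shut side before",show(d["side"],P),"now",show(f,P))
P=[(75,y,46) for y in(-30,-50,-70,-85)]
print("open side before",show(d["side"],P),"now",show(f,P))
E
```

```text
eef_pos: [557.3, 48.5, 36.3]
contact_force: [-1.3, 0.3, -1.1]
grasp_force: 0.8
clock: 13.45
eef_pos: [558.1, 48.5, 239.6]
tcp_rot: [3.139, -0.002, 0.834]
contact_force: [1.3, -0.6, 0.1]
opening: 0.735
grasp_force: 0.0
eef_pos: [556.7, 48.4, 235.0]
contact_force: [0.8, -0.2, 0.1]
grasp_force: 0.0
A [ 61.6 -44.5] B [-2.9 -3. ] phi -32.8 z 235.0 F [ 0.8 -0.2  0.1] t 13.95 op 0.73
-30 [(-10, 313), (-7, 316), (-4, 306), (-1, 481), (2, 592), (5, 613), (8, 547), (11, 405), (14, 624), (17, 691), (20, 710), (23, 691), (26, 697), (29, 691), (32, 704), (35, 690), (38, 709), (41, 663), (44, 680), (47, 692), (50, 710), (53, 705), (56, 639), (59, 368), (62, 453)]
0 [(-10, 331), (-7, 181), (-4, 90), (-1, 71), (2, 72), (5, 78), (8, 65), (11, 52), (14, 333), (17, 118), (20, 214), (23, 362), (26, 379), (29, 376), (32, 461), (35, 87), (38, 59), (41, 346), (44, 374), (47, 371), (50, 405), (53, 685), (56, 673), (59, 380), (62, 355)]
28 [(-10, 291), (-7, 231), (-4, 113), (-1, 78), (2, 79), (5, 96), (8, 108), (11, 112), (14, 121), (17, 91), (20, 53), (23, 287), (26, 187), (29, 98), (32, 117), (35, 118), (38, 107), (41, 79), (44, 180), (47, 374), (50, 654), (53, 696), (56, 671), (59, 371), (62, 456)]
shut side before [70, 78, 81, 85, 70, 69] now [83, 76, 76, 82, 82, 82]
open side before [630, 616, 608, 631] now [332, 320, 318, 335]
```

The gate is shut again, the rack has not moved from its home position, and the robot is clear of everything.

```bash
python3 -c "
from rig import sign_off
print(sign_off())"
```

```text
the job is handed in; nothing more can be done
None
```

The rack is home against the end stop, the gate has sprung shut behind it, and the job is handed in at about 14 s with the robot clear. I went by push force and camera pixels for the end state, and did not re-check the glassware afterwards.

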